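Balance two pressing stones on a paneer press

TASK

Load the paneer press: stand the squat stone on its flat foot in the middle of the round wooden press board, let go of it, then lay the long stone level across its small flat crest, so that the long one is borne by the crest alone and stays there when you let go. A dense vein that cannot be seen makes the long stone heavier towards one end, differently each time, so feel where it balances. Set the stones down gently, never letting one fall, and leave everything else where it is.

Things in the scene. Friction and masses are not known exactly. Their poses are not given: they have to be found in the camera images.
- board_top (a point): centre of the top face of the round wooden press board (108 mm across, level, 64 mm above the table) that stands 11 mm proud of a perforated steel mould, 124 mm across, on an aluminium drip plate, 168 mm across; the press is fixed; z up
- crest_stone_center (a point): squat grey stone, always standing on its flat foot at the start; this point is the middle of its foot outline, 21 mm above the underside (half-way up). Foot 74 mm along its x by 52 mm along its y with cut corners; the sides are upright to 26 mm above the underside and then slope in to the crest; overall height 42 mm; about 0.3 kg
- crest_stone_crest (a point): centre of that stone's crest, a level flat patch 28 x 28 mm, 42 mm above its underside; it lies 8 mm towards +x and 4 mm towards -y of the foot's middle; axes as the stone's
- long_stone_center (a point): long grey stone, 136 mm along its x, 44 wide along y, 34 tall, lying flat; this is its middle, 17 mm above the underside. Underside flat over the middle 102 x 32 mm; ends taper; sides upright from 6 to 27 mm above the underside. About 0.58 kg. It balances at a hidden point on its x axis, up to 34 mm either way from the middle, new each time; that point must lie well inside the crest patch
- masala_dabba: closed round steel spice box, 154 mm across, 72 mm tall; bystander; origin under its centre
- spoon: white ceramic spoon, 140 mm long, lying flat; bystander; origin on the table near mid-length, x along the spoon
- strainer: small red plastic tea strainer, 74 mm across with a 80 mm handle, 29 mm tall; bystander; origin under the middle of its cup, x along the handle
- ladle: steel ladle, bowl 80 mm across, handle reaching 255 mm from the origin, under 45 mm tall; bystander; origin under the middle of its bowl, x along the handle
- jar: small screw-top steel jar, 58 mm across, 75 mm tall; bystander; origin under its centre
- katori: small open steel bowl, 90 mm across, 42 mm tall; bystander; origin under its centre
- pebble: small grey pebble, 50 x 38 x 19 mm, too small to be used; bystander; origin under its centre
Things that resemble listed ones, but are neither listed nor needed, are in the scene too. What is shaped like the part that bears crest_stone_center but black, green or yellow is not meant.

How it is judged:
By the outcome, as a careful person would: the job done as asked, in the order asked, and still so for the second after the job is handed in, with the robot touching nothing.
It also fails if it takes over 61 s, if anything falls off the work surface, if the arm or the gripper's body presses on something with over 40 N, if the wrist force passes 120 N, or if a joint passes its speed limit or range.

ROBOT

A 7-joint arm with a two-finger parallel gripper is mounted at the origin on the work surface. World frame = base frame: x ahead of the robot, y to its left, z up, the work surface at z = 0. Lengths are in m, angles in rad, forces in N, time in s.
With the tool pointing down it reaches from about 0.425 to 0.925 m from the base axis. Payload 6.8 kg.
Tool frame: the origin (TCP) lies midway between the tips of the shut fingers; the grasp point (between the pads) lies 19 mm behind it; y points along the fingers, z is the direction in which the jaws open and shut, and the axes are right-handed (so a half turn about y gives the same grasp; the last joint's range is limited). The gripper opens to 85 mm and grips with 20 to 120 N. Pads are 22 mm wide; open, the fingers measure 114 mm over their backs; the gripper's body (76 mm by 85 mm) begins 54 mm behind the grasp point. The pads swing forward as they close: fully open they stand 13 mm farther back than shut.
Start: joints at [-1.288, 0.477, 0.022, 1.555, -0.011, 1.109, -0.083], TCP at [0.257, 0.624, 0.231] pointing down, gripper open.
Joint ranges: [-2.96, 2.96], [-0.34, 2.1], [-1.41, 1.46], [0.24, 2.44], [-1.37, 4.51], [0.17, 1.92], [-2.96, 2.96]. Speed limits (rad/s): [2.39, 2.39, 3.14, 3.14, 3.14, 3.14, 3.14].

INTERFACE

Orientations are given as a unit quaternion [w, x, y, z].
In Python, from station import bot gives the robot as it stands. The module is installed in compiled form; this text tells all that it offers.
- The arm moves only by the shell command python3 -m crank 'ROWS' [FORCE]. ROWS is JSON, a list of rows, each an object with "linear": the shift along the tool's x, y, z in m, a list of three; "dr": the turn, a rotation vector about the tool's x, y, z in degrees, a list of three; "hand": the gripper command: -1 is shut, 1 is fully open, values between are in proportion. A call has 1 to 10 rows; each row is the pose to reach, as a shift and turn from the pose commanded when the call began, along the tool's axes at that moment; what a row does not reach only later rows make up. A row lasts 1/12 s, in which the tool goes at most 41.7 mm and 7.16 degrees, less where a joint would pass 70% of its speed; a pose out of reach is approached as far as the arm can. A call with a gripper value outside its range is refused whole. The fingers move at their own pace and stop on an object; FORCE is the grip in N (left out, the last holds). Time passes only in rows, so rows that repeat a pose let the fingers close. It gives the time, the measured TCP pose, the force and the opening at its end, in the units of the state.
- bot.get_obs(): the state, without advancing time (a new reading comes with each control period).
- bot.read_camera(name): name is "side" or "top"; returns the picture (400x640x3 uint8, blue, green, red); there is no depth.
- bot.camera_params(name): a dict with "K" (3x3 intrinsics, pixels), "k1" (the pictures are not rectified: a ray, as slopes to the right and down, at radius r is drawn at 1 + k1 r^2 times it, then the intrinsics apply), "R" (3x3) and "t" (3): a world point X has camera coordinates R X + t. Camera axes: x right, y down, z forward; pixel columns grow to the right and rows downward; lengths in m; the calibration is good to about 2 mm. A picture is of the moment at which its call begins. camera_params takes no time and is no camera call.
- bot.hand_in(): hands the job in, once; it reports no verdict.
Trained networks look in the newest picture that a camera, given by its name, has taken for a name from the list of things; names that differ only in an ending like _2 or _b are one class to them, and where a whole thing is asked for, a point or a joint stands for the part that bears it (a point fixed in the world has none). Each returns a list of dicts, best first, with "score" (0 to 1); they miss things now and then, are a little off and sometimes report something else, mostly with a low value. They report only what shows in the picture. A call takes as long as a camera call. They do not tell look-alikes from the thing itself.
- bot.search_frame(camera, target): "extent" ([left, top, right, bottom] in pixels, round what is visible of it).
- bot.cut_out(camera, target): "pixels" (400x640 bool, what is visible of it) and "extent" ([left, top, right, bottom] in pixels, round what is visible of it).
- bot.place_of(camera, target): "xy" ([column, row] in pixels: a listed point, or the origin of a listed thing).
The state is a dict: "t": time; "q": joint angles; "joint_vel": joint speeds; "joint_torque": joint torques, N m; "eef_pos": TCP position; "tool_rot": TCP orientation; "contact_force": force on the tool from outside, world axes, zero at the start; "torque": the same for the moment, N m; "gripper_width": opening from 0.0 (shut) to 1.0 (fully open).
Only numpy, scipy, OpenCV 4.12 (cv2) and the standard library are available. Lean on these libraries where they do the work, as an engineer would, in place of code of your own. Each camera call takes 0.05 s, during which the arm holds its last target. There are 200 camera calls.

## Working session

There is one attempt and no reset: what is moved stays moved. The work goes in short steps, Python scripts to look and compute and a shell command to move; the robot and the scene stay as the last step left them, time stands still between calls to the robot, and variables do not carry over. Pictures are saved under pics/ and viewed, about 8 in all and at most 12, crops included, and the job is handed in when it is done.

```bash
mkdir -p pics
cat > h.py <<'E'
import numpy as np,cv2
from station import bot
def ray(cam,px):
    p=bot.camera_params(cam);K=np.array(p["K"]);R=np.array(p["R"]);t=np.array(p["t"])
    d=np.linalg.solve(K,[px[0],px[1],1.])[:2];u=d.copy()
    for _ in range(20):u=d/(1+p["k1"]*(u@u))
    return -R.T@t,R.T@np.array([*u,1.])
def at(cam,px,z):
    c,d=ray(cam,px);return c+d*(z-c[2])/d[2]
def proj(cam,X):
    p=bot.camera_params(cam);c=np.array(p["R"])@X+np.array(p["t"]);u=c[:2]/c[2];u=u*(1+p["k1"]*(u@u))
    return (np.array(p["K"])@[*u,1])[:2]
E
python3 - <<'E'
from h import *
np.set_printoptions(precision=3,suppress=True)
for c in("top","side"):
    cv2.imwrite(f"pics/{c}0.png",bot.read_camera(c)); print(c,ray(c,[320,200]),bot.camera_params(c)["K"])
    for n,z in(("board_top",.064),("crest_stone_center",.021),("crest_stone_crest",.042),("long_stone_center",.017)):
        for r in bot.place_of(c,n)[:4]: print(n,r["score"],np.array(r["xy"]),at(c,r["xy"],z))
o=bot.get_obs();print(o)
E
```

```text
top (array([0.271, 0.036, 1.383]), array([ 0.186, -0.015, -0.983])) [[404.983   0.    314.749]
 [  0.    404.983 195.362]
 [  0.      0.      1.   ]]
board_top 0.63 [322.9 192.5] [0.546 0.006 0.064]
crest_stone_center 0.91 [199.4 204.6] [0.501 0.428 0.021]
crest_stone_center 0.85 [231.4 208.3] [0.491 0.316 0.021]
crest_stone_center 0.77 [266.2 215.7] [0.469 0.196 0.021]
crest_stone_center 0.73 [208.  252.3] [0.34  0.386 0.021]
crest_stone_crest 0.88 [198.7 203.7] [0.5   0.424 0.042]
crest_stone_crest 0.74 [228.1 203.7] [0.503 0.324 0.042]
crest_stone_crest 0.65 [207.1 247.1] [0.356 0.385 0.042]
crest_stone_crest 0.62 [265.7 220.3] [0.45  0.195 0.042]
long_stone_center 0.97 [391.  221.1] [ 0.462 -0.229  0.017]
side (array([ 0.296, -0.71 ,  0.904]), array([ 0.174,  0.651, -0.739])) [[441.208   0.    323.648]
 [  0.    441.208 195.879]
 [  0.      0.      1.   ]]
board_top 0.16 [238.6 171.7] [0.306 0.191 0.064]
crest_stone_center 0.9 [293.2 121.2] [0.511 0.425 0.021]
crest_stone_center 0.84 [292.2 141.7] [0.485 0.325 0.021]
crest_stone_center 0.78 [242.2 137. ] [0.339 0.39  0.021]
crest_stone_center 0.75 [292.4 168.5] [0.459 0.208 0.021]
crest_stone_crest 0.81 [290.5 116.1] [0.503 0.426 0.042]
crest_stone_crest 0.74 [290.7 134.8] [0.483 0.334 0.042]
crest_stone_crest 0.71 [244.2 129.9] [0.349 0.396 0.042]
crest_stone_crest 0.67 [293.1 165.3] [0.46  0.198 0.042]
long_stone_center 0.68 [337.1 301. ] [ 0.46  -0.236  0.017]
{'t': 0.5, 'q': array([-1.288,  0.477,  0.022,  1.555, -0.012,  1.109, -0.083]), 'joint_vel': array([ 0.001, -0.001, -0.   , -0.001, -0.002, -0.001,  0.   ]), 'joint_torque': array([ -0.001, -59.58 ,   1.604, -28.129,   0.012,   0.002,   0.   ]), 'eef_pos': array([0.257, 0.624, 0.231]), 'tool_rot': array([-0.694,  0.694, -0.137,  0.137]), 'contact_force': array([0.318, 0.299, 0.47 ]), 'torque': array([0.024, 0.004, 0.022]), 'gripper_width': 0.9993314771854386}
```

View pics/top0.png

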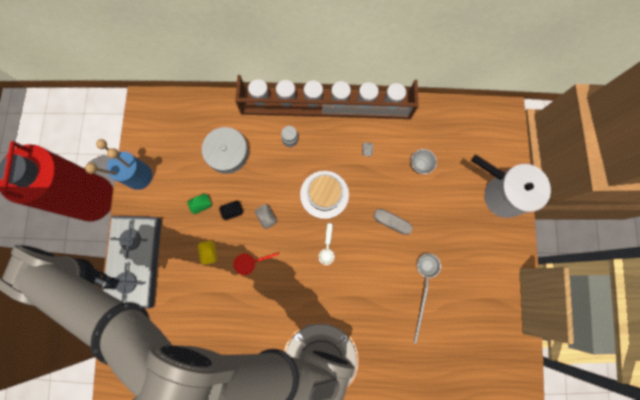

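View pics/side0.png

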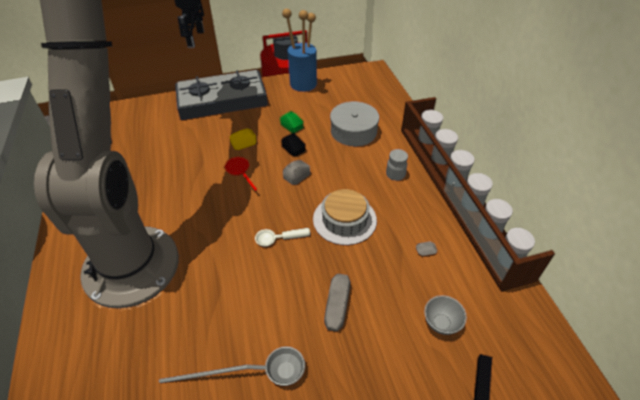

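Top view: the grey squat stone is at (266,216), the press at (324,192) and the long stone at (393,221). The black, green and yellow look-alikes are to the left. Next I'll fit poses by silhouette.

```bash
cat >> h.py <<'E'
from scipy.spatial.transform import Rotation as Ro
from scipy.optimize import minimize
def oct_(a,b,c,z,ox=0,oy=0):
    return [[ox+sx*x,oy+sy*y,z] for sx in(1,-1) for sy in(1,-1) for x,y in((a,b-c),(a-c,b))]
CREST=np.array(oct_(.037,.026,.010,0)+oct_(.037,.026,.010,.026)+oct_(.014,.014,.002,.042,.008,-.004))
LONG=np.array(oct_(.051,.016,.004,0)+oct_(.068,.022,.012,.006)+oct_(.068,.022,.012,.027)+oct_(.06,.016,.01,.034))
def sil(cam,P,S=8):
    q=np.array([proj(cam,p) for p in P]);h=cv2.convexHull((q*S*1.).astype(np.float32)+S/2)
    return h
def fit(P,masks,x0,z=0):
    def cost(v):
        c,s=np.cos(v[2]),np.sin(v[2]);W=P@np.array([[c,s,0],[-s,c,0],[0,0,1]])+[v[0],v[1],z];J=0
        for cam,m in masks.items():
            ys,xs=np.nonzero(m);a,b=ys.min()-8,xs.min()-8
            M=cv2.resize(m[a:ys.max()+9,b:xs.max()+9].astype(np.uint8),None,fx=8,fy=8,interpolation=0)
            I=np.zeros_like(M);cv2.fillConvexPoly(I,(sil(cam,W)-np.array([b,a])*8).astype(np.int32),1)
            J+=1-(I&M).sum()/max(1,(I|M).sum())
        return J
    best=[]
    for a in np.arange(0,2*np.pi,np.pi/8):
        s=np.array([[0,0,0],[.008,0,0],[0,.008,0],[0,0,.2]])+[*x0,a]
        r=minimize(cost,[*x0,a],method="Nelder-Mead",options=dict(initial_simplex=s,xatol=1e-4,fatol=1e-4));best.append((r.fun,*r.x[:2],np.degrees(r.x[2])%360))
    return sorted(best)
def mask(cam,n,xy,z):
    c=[r for r in bot.cut_out(cam,n)];p=proj(cam,np.array([*xy,z]))
    return min((np.array(r["pixels"]) for r in c),key=lambda m:np.hypot(*(np.argwhere(m).mean(0)[::-1]-p)))
E
python3 - <<'E'
from h import *
np.set_printoptions(precision=3,suppress=True)
for n,P,xy in(("crest_stone_center",CREST,(.465,.2)),("long_stone_center",LONG,(.461,-.232))):
    ms={c:mask(c,n,xy,.02) for c in("top","side")}
    for k in ({"top":ms["top"]},{"side":ms["side"]},ms):
        print(n,list(k));[print(np.array(b)) for b in fit(P,k,xy)[:6:2]]
o=bot.get_obs();print(Ro.from_quat(np.roll(o["tool_rot"],-1)).as_matrix())
ims=[]
for c in("top","side"):
    im=bot.read_camera(c)
    for xy,s in(((.465,.2),36),((.546,.006),40),((.461,-.232),40)):
        u,v=proj(c,np.array([*xy,.03])).astype(int)
        ims.append(cv2.resize(im[v-s:v+s,u-s:u+s],(266,266),interpolation=2));print(c,u-s,v-s)
cv2.imwrite("pics/crop.png",np.vstack([np.hstack(ims[:3]),np.hstack(ims[3:])]))
# board by wood colour
for c in("top","side"):
    print(bot.camera_params(c)["k1"])
    for n in ("board_top",):
        for r in bot.cut_out(c,n)[:2]: print(c,r["score"],r["extent"])
E
```

```text
crest_stone_center ['top']Traceback (most recent call last):
  File "<stdin>", line 6, in <module>
  File "h.py", line 34, in fit
    r=minimize(cost,[*x0,a],method="Nelder-Mead",options=dict(initial_simplex=s,xatol=1e-4,fatol=1e-4));best.append((r.fun,*r.x[:2],np.degrees(r.x[2])%360))
    res = _minimize_neldermead(fun, x0, args, callback, bounds=bounds,
                               **options)
    fxr = func(xr)
    fx = function(np.copy(x), *(wrapper_args + args))
  File "h.py", line 28, in cost
    I=np.zeros_like(M);cv2.fillConvexPoly(I,(sil(cam,W)-np.array([b,a])*8).astype(np.int32),1)
                                             ~~~^^^^^^^
  File "h.py", line 20, in sil
    q=np.array([proj(cam,p) for p in P]);h=cv2.convexHull((q*S*1.).astype(np.float32)+S/2)
                ~~~~^^^^^^^
  File "h.py", line 11, in proj
    p=bot.camera_params(cam);c=np.array(p["R"])@X+np.array(p["t"]);u=c[:2]/c[2];u=u*(1+p["k1"]*(u@u))
ValueError: time passes only in moves, steps and waits
```

```bash
python3 - <<'E'
s=open('h.py').read().replace('bot.camera_params(cam)','PP[cam]').replace('from station import bot\n','from station import bot\nPP={c:bot.camera_params(c) for c in("top","side")}\n',1)
open('h.py','w').write(s)
E
python3 - <<'E'
from h import *
np.set_printoptions(precision=3,suppress=True)
ims=[]
for c in("top","side"):
    im=bot.read_camera(c)
    for xy,s in(((.465,.2),36),((.546,.006),40),((.461,-.232),40)):
        u,v=proj(c,np.array([*xy,.03])).astype(int)
        ims.append(cv2.resize(im[v-s:v+s,u-s:u+s],(266,266),interpolation=2));print(c,u-s,v-s)
cv2.imwrite("pics/crop.png",np.vstack([np.hstack(ims[:3]),np.hstack(ims[3:])]))
o=bot.get_obs();print(Ro.from_quat(np.roll(o["tool_rot"],-1)).as_matrix())
for n,P,xy in(("crest_stone_center",CREST,(.465,.2)),("long_stone_center",LONG,(.461,-.232))):
    ms={c:mask(c,n,xy,.02) for c in("top","side")}
    for k in ({"top":ms["top"]},{"side":ms["side"]},ms):
        print(n,list(k));[print(np.array(b)) for b in fit(P,k,xy)[:6:2]]
E
```

```text
top 228 180
top 282 154
top 352 180
side 258 131
side 301 171
side 296 256
[[ 0.925  0.     0.381]
 [-0.381  0.     0.925]
 [-0.    -1.     0.   ]]
crest_stone_center ['top']
[ 0.123  0.467  0.2   30.599]
[ 0.125  0.467  0.2   31.454]
[ 0.125  0.467  0.2   33.354]
crest_stone_center ['side']
[  0.043   0.468   0.201 207.349]
[  0.044   0.468   0.202 207.83 ]
[  0.044   0.468   0.202 208.252]
crest_stone_center ['top', 'side']
[  0.178   0.468   0.201 208.55 ]
[  0.178   0.468   0.201 209.628]
[  0.179   0.468   0.201 208.123]
long_stone_center ['top']
[ 0.077  0.46  -0.236 63.531]
[ 0.079  0.46  -0.236 63.611]
[ 0.079  0.46  -0.235 63.66 ]
long_stone_center ['side']
[ 0.046  0.46  -0.237 65.039]
[ 0.046  0.46  -0.236 65.294]
[ 0.046  0.46  -0.237 65.007]
long_stone_center ['top', 'side']
[ 0.13   0.46  -0.236 64.606]
[ 0.13   0.46  -0.236 64.862]
[ 0.13   0.46  -0.236 65.035]
```

View pics/crop.png

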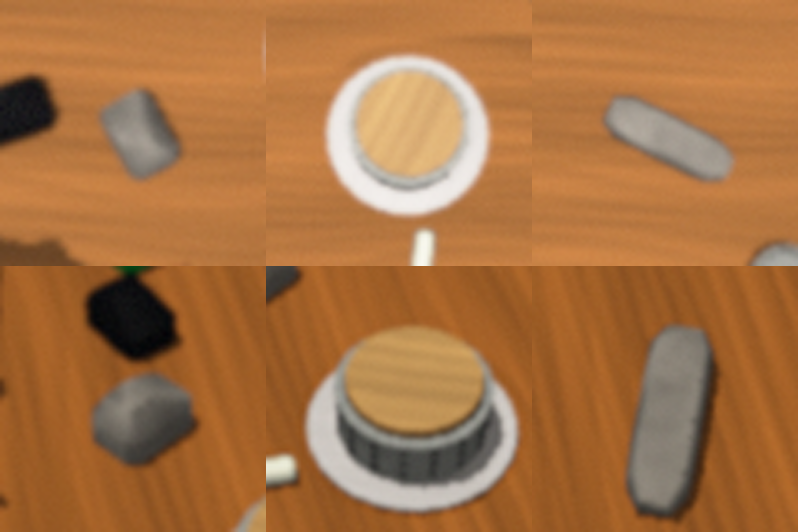

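Crops: the crest stone's bright crest sits off-centre towards -x, which agrees with a yaw of about 208°. The board is clear and the long stone's yaw is about 65°. I'll fit the board rim now, along with the first moves.

```bash
cat >> h.py <<'E'
def go(x,y,z,jaw):
    o=bot.get_obs();R=Ro.from_quat(np.roll(o["tool_rot"],-1)).as_matrix()
    d=R.T@(np.array([x,y,z])-o["eef_pos"]);D=np.radians(jaw);Z=np.array([np.cos(D),np.sin(D),0])
    if Z@R[:,2]<0:Z=-Z
    Y=np.array([0,0,-1.]);T=np.c_[np.cross(Y,Z),Y,Z]
    print("t",round(o["t"],2),"pos",o["eef_pos"].round(4),"lin",d.round(4),"dr",np.degrees(Ro.from_matrix(R.T@T).as_rotvec()).round(2),"w",round(o["gripper_width"],3))
E
python3 - <<'E'
from h import *
np.set_printoptions(precision=4,suppress=True)
for c,ce in(("top",(325.3,190.7)),("side",(345.5,205.3))):
    im=bot.read_camera(c).astype(int);sat=im[...,2]-im[...,0]
    print(sat[int(ce[1]),int(ce[0])],at(c,ce,.064))
    m=(sat>60).astype(np.uint8);R=34 if c=="side" else 24
    d=np.zeros_like(m);cv2.ellipse(d,(int(ce[0]),int(ce[1])),(R,int(R*.8) if c=="side" else R),0,0,360,1,-1);m&=d
    n,l,s,_=cv2.connectedComponentsWithStats(m);k=l[int(ce[1]),int(ce[0])];cn=cv2.findContours((l==k).astype(np.uint8),0,1)[0][0]
    e=cv2.fitEllipse(cn)
    P=np.array([at(c,p[0].astype(float),.064) for p in cn]);A=np.c_[2*P[:,:2],np.ones(len(P))];s=np.linalg.lstsq(A,(P[:,:2]**2).sum(1),rcond=None)[0]
    print(c,e,at(c,e[0],.064),"circle",s[:2],np.sqrt(s[2]+s[:2]@s[:2]))
go(.468,.201,.12,118.5)
E
```

```text
102 [ 0.5519 -0.0017  0.064 ]
top ((324.5955505371094, 190.90284729003906), (30.241857528686523, 30.886743545532227), 101.89313507080078) [0.5511 0.0006 0.064 ] circle [0.5515 0.0006] 0.051443458149232055
104 [ 0.5511 -0.0056  0.064 ]
side ((345.49969482421875, 199.46841430664062), (42.32820510864258, 64.14058685302734), 90.20304107666016) [0.5572 0.0136 0.064 ] circle [0.5575 0.0162] 0.07543502454752754
t 1.0 pos [0.2571 0.6241 0.2313] lin [ 0.3562  0.1113 -0.3109] dr [ -0.   -50.89  -0.  ] w 1.002
```

```bash
python3 -m crank '[{"linear":[0.356,0.111,-0.311],"dr":[0,-51,0],"hand":1},{"linear":[0.356,0.111,-0.311],"dr":[0,-51,0],"hand":1},{"linear":[0.356,0.111,-0.311],"dr":[0,-51,0],"hand":1},{"linear":[0.356,0.111,-0.311],"dr":[0,-51,0],"hand":1},{"linear":[0.356,0.111,-0.311],"dr":[0,-51,0],"hand":1},{"linear":[0.356,0.111,-0.311],"dr":[0,-51,0],"hand":1},{"linear":[0.356,0.111,-0.311],"dr":[0,-51,0],"hand":1},{"linear":[0.356,0.111,-0.311],"dr":[0,-51,0],"hand":1},{"linear":[0.356,0.111,-0.311],"dr":[0,-51,0],"hand":1},{"linear":[0.356,0.111,-0.311],"dr":[0,-51,0],"hand":1}]' 40; python3 -c "
from h import *
go(.468,.201,.1,118.5)"
```

```text
t: 1.83
eef_pos: [0.4382, 0.2602, 0.1363]
tool_rot: [0.685, -0.685, -0.175, 0.174]
contact_force: [0.2, 1.5, -0.3]
gripper_width: 1.0
t 1.83 pos [0.4382 0.2602 0.1363] lin [-0.0023  0.0363 -0.0663] dr [-0.01  0.12  0.06] w 1.0
```

```bash
python3 -m crank '[{"linear":[-0.002,0.036,-0.066],"dr":[0,0,0],"hand":1},{"linear":[-0.002,0.036,-0.066],"dr":[0,0,0],"hand":1},{"linear":[-0.002,0.036,-0.066],"dr":[0,0,0],"hand":1},{"linear":[-0.002,0.036,-0.066],"dr":[0,0,0],"hand":1},{"linear":[-0.002,0.036,-0.066],"dr":[0,0,0],"hand":1}]'
python3 - <<'E'
from h import *
np.set_printoptions(precision=4,suppress=True)
go(.468,.201,.002,118.5)
im=bot.read_camera("side")
cv2.imwrite("pics/s1.png",cv2.resize(im[110:260,220:400],(720,600),interpolation=2))
b=im[171:251,301:381].astype(int)
print(b[10:70:4,44])
E
```

```text
t: 2.25
eef_pos: [0.4674, 0.2038, 0.1005]
tool_rot: [0.685, -0.685, -0.175, 0.175]
contact_force: [-0.0, 1.0, -0.1]
gripper_width: 1.003
t 2.25 pos [0.4674 0.2038 0.1005] lin [-0.0008  0.0985 -0.0028] dr [-0.03  0.11  0.03] w 1.003
[[ 18  45  78]
 [ 34  84 144]
 [ 70 128 180]
 [ 92 155 202]
 [ 88 149 194]
 [ 91 153 200]
 [ 88 150 193]
 [ 83 141 184]
 [ 91 152 198]
 [ 90 152 197]
 [ 50  84 112]
 [127 133 134]
 [ 72  75  75]
 [ 72  74  75]
 [158 163 169]]
```

View pics/s1.png

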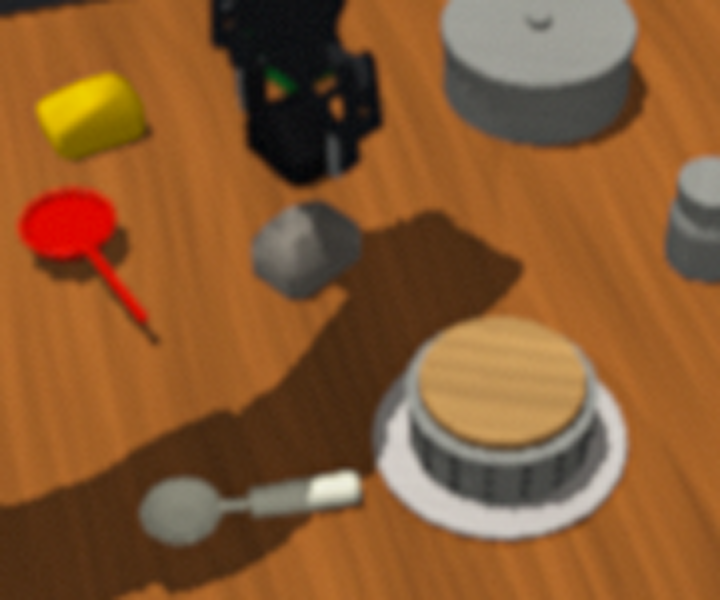

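Side view: the gripper is centred over the stone at crop (305,245). The board-top ellipse rows are about v=188..220, which agrees with the top camera's centre (0.551, 0). Descending and gripping.

```bash
python3 -m crank '[{"linear":[-0.001,0.04,-0.003],"dr":[0,0,0],"hand":1},{"linear":[-0.001,0.07,-0.003],"dr":[0,0,0],"hand":1},{"linear":[-0.001,0.09,-0.003],"dr":[0,0,0],"hand":1},{"linear":[-0.001,0.098,-0.003],"dr":[0,0,0],"hand":1},{"linear":[-0.001,0.098,-0.003],"dr":[0,0,0],"hand":1},{"linear":[-0.001,0.098,-0.003],"dr":[0,0,0],"hand":-1},{"linear":[-0.001,0.098,-0.003],"dr":[0,0,0],"hand":-1},{"linear":[-0.001,0.098,-0.003],"dr":[0,0,0],"hand":-1},{"linear":[-0.001,0.098,-0.003],"dr":[0,0,0],"hand":-1},{"linear":[-0.001,0.098,-0.003],"dr":[0,0,0],"hand":-1}]' 50; python3 -m crank '[{"linear":[0,0,0],"dr":[0,0,0],"hand":-1},{"linear":[0,0,0],"dr":[0,0,0],"hand":-1},{"linear":[0,-0.02,0],"dr":[0,0,0],"hand":-1},{"linear":[0,-0.05,0],"dr":[0,0,0],"hand":-1},{"linear":[0,-0.09,0],"dr":[0,0,0],"hand":-1},{"linear":[0,-0.12,0],"dr":[0,0,0],"hand":-1},{"linear":[0,-0.12,0],"dr":[0,0,0],"hand":-1},{"linear":[0,-0.12,0],"dr":[0,0,0],"hand":-1}]'
python3 - <<'E'
from h import *
im=bot.read_camera("side")
cv2.imwrite("pics/s2.png",cv2.resize(im[80:230,220:400],(720,600),interpolation=2))
go(.551,0,.12,118.5);print(bot.get_obs()["contact_force"],bot.get_obs()["torque"])
E
```

```text
t: 3.13
eef_pos: [0.4691, 0.2007, 0.0042]
tool_rot: [0.685, -0.685, -0.176, 0.174]
contact_force: [-0.8, -0.8, 7.5]
gripper_width: 0.596
t: 3.8
eef_pos: [0.4691, 0.2006, 0.1247]
tool_rot: [0.686, -0.685, -0.176, 0.173]
contact_force: [0.1, 0.5, -3.8]
gripper_width: 0.602
t 3.85 pos [0.4679 0.2    0.123 ] lin [-0.0228  0.003  -0.2154] dr [-0.    0.11  0.09] w 0.598
[-0.72484958 -0.31151148 -2.9077087 ] [-0.00209081  0.01998894 -0.02878813]
```

View pics/s2.png

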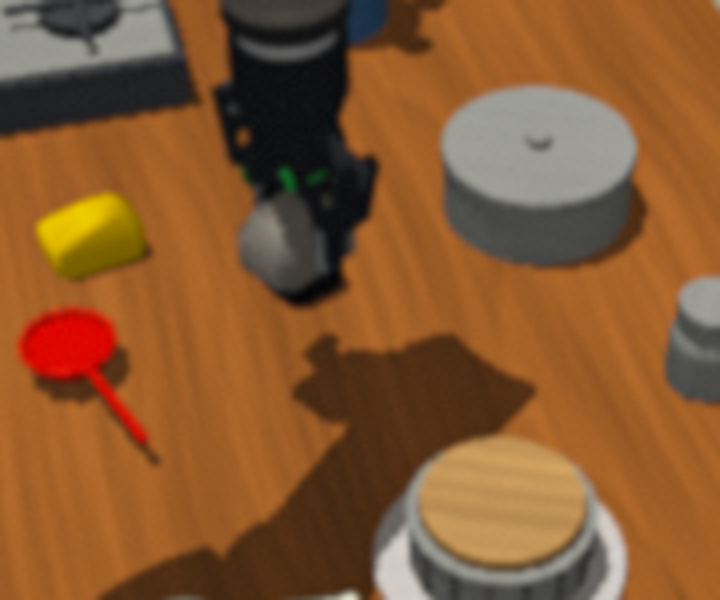

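The stone is held in the jaws at crop (285,240), but it looks tilted about the jaw axis. I'll fit the tilt.

```bash
cat >> h.py <<'E'
def tilt(cam,P,yaw,grasph,m):
    """stone turned by a (deg) about jaw axis (its y) through height grasph; x offset dx, height of grasp hz"""
    ys,xs=np.nonzero(m);a0,b0=ys.min()-8,xs.min()-8
    M=cv2.resize(m[a0:ys.max()+9,b0:xs.max()+9].astype(np.uint8),None,fx=8,fy=8,interpolation=0)
    def cost(v,xy):
        W=(P-[v[1],0,grasph])@Ro.from_euler("y",v[0],degrees=True).as_matrix().T
        W=W@Ro.from_euler("z",yaw,degrees=True).as_matrix().T+[*xy,v[2]]
        I=np.zeros_like(M);cv2.fillConvexPoly(I,(sil(cam,W)-np.array([b0,a0])*8).astype(np.int32),1)
        return 1-(I&M).sum()/max(1,(I|M).sum())
    return cost
E
python3 - <<'E'
from h import *
o=bot.get_obs();x,y,z=o["eef_pos"]
bot.read_camera("side");rs=bot.cut_out("side","crest_stone_center")
for r in rs:print(r["score"],r["extent"])
p=proj("side",np.array([x,y,z+.02]));print(p)
m=min((np.array(r["pixels"]) for r in rs),key=lambda m:np.hypot(*(np.argwhere(m).mean(0)[::-1]-p)))
f=tilt("side",CREST,208.5,.02,m)
for a in range(-60,61,10):
    r=minimize(lambda v:f([a,v[0],v[1]],(x,y)),[0,z+.018],method="Nelder-Mead",options=dict(initial_simplex=[[0,z+.018],[.006,z+.018],[0,z+.026]],xatol=1e-4))
    print(a,r.fun.round(3),r.x.round(4))
E
```

```text
0.9 [277.1, 127.8, 297.8, 153.9]
0.68 [228.0, 131.5, 253.9, 151.2]
[293.96998692 136.95602098]
-60 0.311 [-0.0379  0.1042]
-50 0.334 [-0.0295  0.1127]
-40 0.31 [-0.0164  0.1232]
-30 0.299 [-0.0097  0.1303]
-20 0.306 [-0.0054  0.1348]
-10 0.333 [-0.004   0.1376]
0 0.361 [-0.0045  0.1406]
10 0.387 [-0.0058  0.1437]
20 0.4 [-0.0085  0.1477]
30 0.4 [-0.0218  0.1513]
40 0.397 [-0.0206  0.1564]
50 0.405 [-0.0367  0.1652]
60 0.401 [-0.0501  0.1779]
```

Run:
```python
from h import *
o=bot.get_obs();x,y,z=o["eef_pos"]
im=bot.read_camera("side")[115:165,265:315];out=[]
im=np.clip(cv2.resize(im,(400,400),interpolation=2).astype(float)*1.7,0,255).astype(np.uint8)
def draw(a,h,off=(0,0)):
    I=im.copy()
    W=(CREST-[0,0,h])@Ro.from_euler("y",a,degrees=True).as_matrix().T@Ro.from_euler("z",208.5,degrees=True).as_matrix().T+[x,y,z+.022]
    for k,col in((0,(0,255,255)),(8,(255,255,0)),(16,(0,0,255))):
        q=np.array([proj("side",p) for p in W[k:k+8]]);hh=cv2.convexHull(((q-[265,115]+.5)*8).astype(np.float32)).astype(int)
        cv2.polylines(I,[hh],True,col,1)
    return I
cv2.imwrite("pics/t.png",np.hstack([draw(0,.022),draw(-30,.022)]))
```

```text
(no output)
```

View pics/t.png

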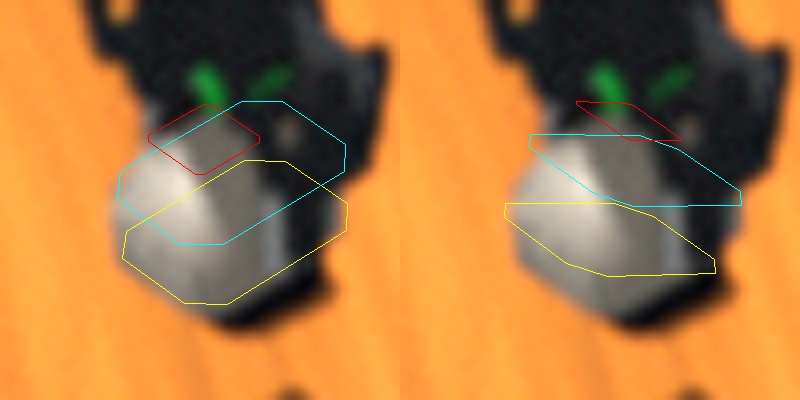

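The left overlay (level model) matches well, with the crest outline on the visible crest, so the stone hangs level and the finger was hiding its right side. Carrying it to the board.

```bash
python3 -m crank '[{"linear":[-0.0228,0.003,-0.2154],"dr":[0,0,0],"hand":-1},{"linear":[-0.0228,0.003,-0.2154],"dr":[0,0,0],"hand":-1},{"linear":[-0.0228,0.003,-0.2154],"dr":[0,0,0],"hand":-1},{"linear":[-0.0228,0.003,-0.2154],"dr":[0,0,0],"hand":-1},{"linear":[-0.0228,0.003,-0.2154],"dr":[0,0,0],"hand":-1},{"linear":[-0.0228,0.003,-0.2154],"dr":[0,0,0],"hand":-1},{"linear":[-0.0228,0.003,-0.2154],"dr":[0,0,0],"hand":-1},{"linear":[-0.0228,0.003,-0.2154],"dr":[0,0,0],"hand":-1}]'
python3 - <<'E'
from h import *
go(.552,0,.067,118.5);o=bot.get_obs();print(o["contact_force"])
E
```

```text
t: 4.67
eef_pos: [0.5501, -0.0008, 0.1178]
tool_rot: [0.686, -0.685, -0.173, 0.175]
contact_force: [-0.1, 0.7, -3.4]
gripper_width: 0.592
t 4.67 pos [ 0.5501 -0.0008  0.1178] lin [ 0.0022  0.0508 -0.0003] dr [-0.07 -0.01 -0.15] w 0.592
[-0.13007541  0.71455669 -3.36140911]
```

```bash
python3 -m crank '[{"linear":[0.002,0.02,0],"dr":[0,0,0],"hand":-1},{"linear":[0.002,0.035,0],"dr":[0,0,0],"hand":-1},{"linear":[0.002,0.043,0],"dr":[0,0,0],"hand":-1},{"linear":[0.002,0.046,0],"dr":[0,0,0],"hand":-1},{"linear":[0.002,0.047,0],"dr":[0,0,0],"hand":-1},{"linear":[0.002,0.048,0],"dr":[0,0,0],"hand":-1},{"linear":[0.002,0.048,0],"dr":[0,0,0],"hand":-1}]'; python3 -m crank '[{"linear":[0,0.001,0],"dr":[0,0,0],"hand":-1},{"linear":[0,0.001,0],"dr":[0,0,0],"hand":-1}]';python3 -m crank '[{"linear":[0,0.001,0],"dr":[0,0,0],"hand":-1},{"linear":[0,0.001,0],"dr":[0,0,0],"hand":-1}]'
```

```text
t: 5.25
eef_pos: [0.5531, 0.0013, 0.0718]
tool_rot: [-0.685, 0.685, 0.175, -0.175]
contact_force: [0.8, 0.0, -3.1]
gripper_width: 0.597
t: 5.42
eef_pos: [0.553, 0.0009, 0.0708]
tool_rot: [-0.685, 0.685, 0.175, -0.174]
contact_force: [0.6, -0.4, -3.1]
gripper_width: 0.599
t: 5.58
eef_pos: [0.5528, 0.0009, 0.0694]
tool_rot: [-0.685, 0.685, 0.175, -0.175]
contact_force: [0.7, 0.2, -3.2]
gripper_width: 0.597
```

```bash
R='{"linear":[0,0.001,0],"dr":[0,0,0],"hand":-1}'; for i in 1 2 3; do python3 -m crank '[{"linear":[0,0.001,0],"dr":[0,0,0],"hand":-1},{"linear":[0,0.001,0],"dr":[0,0,0],"hand":-1}]' | egrep 'eef|force'; done
```

```text
eef_pos: [0.5528, 0.0009, 0.0684]
contact_force: [0.3, 0.2, -2.2]
eef_pos: [0.5529, 0.0009, 0.0683]
contact_force: [-4.3, -0.6, 7.9]
eef_pos: [0.5529, 0.0008, 0.0682]
contact_force: [-7.5, -0.2, 18.3]
```

```bash
python3 -m crank '[{"linear":[0,-0.001,0],"dr":[0,0,0],"hand":-1},{"linear":[0,-0.0015,0],"dr":[0,0,0],"hand":-1},{"linear":[0,-0.0015,0],"dr":[0,0,0],"hand":-1}]' | egrep 'force';python3 -m crank '[{"linear":[0,0,0],"dr":[0,0,0],"hand":0.35},{"linear":[0,0,0],"dr":[0,0,0],"hand":0.5},{"linear":[0,0,0],"dr":[0,0,0],"hand":1},{"linear":[0,0,0],"dr":[0,0,0],"hand":1},{"linear":[0,-0.01,0],"dr":[0,0,0],"hand":1},{"linear":[0,-0.04,0],"dr":[0,0,0],"hand":1},{"linear":[0,-0.08,0],"dr":[0,0,0],"hand":1},{"linear":[0,-0.11,0],"dr":[0,0,0],"hand":1},{"linear":[0,-0.11,0],"dr":[0,0,0],"hand":1}]'; python3 -c "
from h import *
go(.46,-.236,.12,155)"
```

```text
contact_force: [-2.2, -0.3, 6.1]
t: 7.08
eef_pos: [0.5568, 0.0011, 0.1849]
tool_rot: [-0.685, 0.686, 0.179, -0.171]
contact_force: [1.5, 0.1, -0.2]
gripper_width: 0.999
t 7.08 pos [0.5568 0.0011 0.1849] lin [-0.1991  0.0635 -0.1616] dr [  0.43 -36.42   0.51] w 0.999
```

```bash
python3 -m crank '[{"linear":[-0.199,0.0635,-0.1616],"dr":[0,-36.4,0],"hand":1},{"linear":[-0.199,0.0635,-0.1616],"dr":[0,-36.4,0],"hand":1},{"linear":[-0.199,0.0635,-0.1616],"dr":[0,-36.4,0],"hand":1},{"linear":[-0.199,0.0635,-0.1616],"dr":[0,-36.4,0],"hand":1},{"linear":[-0.199,0.0635,-0.1616],"dr":[0,-36.4,0],"hand":1},{"linear":[-0.199,0.0635,-0.1616],"dr":[0,-36.4,0],"hand":1},{"linear":[-0.199,0.0635,-0.1616],"dr":[0,-36.4,0],"hand":1},{"linear":[-0.199,0.0635,-0.1616],"dr":[0,-36.4,0],"hand":1},{"linear":[-0.199,0.0635,-0.1616],"dr":[0,-36.4,0],"hand":1},{"linear":[-0.199,0.0635,-0.1616],"dr":[0,-36.4,0],"hand":1}]'
python3 - <<'E'
from h import *
np.set_printoptions(precision=4,suppress=True)
go(.46,-.236,.003,155)
F=[];T=[]
for c in ("top","side"):
    im=bot.read_camera(c);cv2.imwrite(f"pics/p_{c}.png",im);
    for r in bot.cut_out(c,"crest_stone_center"): print(c,r["score"],r["extent"])
    o=bot.get_obs();F.append(o["contact_force"]);T.append(o["torque"])
a=[cv2.imread("pics/p_top.png")[154:234,282:362],cv2.imread("pics/p_side.png")[160:240,305:385]]
cv2.imwrite("pics/p.png",np.hstack([cv2.resize(i,(400,400),interpolation=2) for i in a]))
ms={c:mask(c,"crest_stone_center",(.551,0),.085) for c in("top","side")}
for k in ({"top":ms["top"]},{"side":ms["side"]},ms):
    print(list(k));[print(np.array(b)) for b in fit(CREST,k,(.551,0),.064)[:4:2]]
for c in ("top","side"):
    for r in bot.place_of(c,"crest_stone_crest"): print(c,r["score"],at(c,r["xy"],.106))
print(F,T)
E
```

```text
t: 7.92
eef_pos: [0.4557, -0.2361, 0.1147]
tool_rot: [-0.597, 0.597, 0.38, -0.379]
contact_force: [0.7, 0.0, 0.4]
gripper_width: 0.999
t 7.92 pos [ 0.4557 -0.2361  0.1147] lin [ 0.0018  0.1117 -0.0038] dr [ 0.03 -0.05  0.04] w 0.999
top 0.91 [221.3, 202.8, 244.3, 220.7]
top 0.8 [187.7, 192.0, 212.3, 215.1]
top 0.74 [197.6, 240.8, 217.0, 264.5]
top 0.63 [313.8, 180.9, 337.1, 204.3]
side 0.73 [232.6, 128.9, 254.1, 150.9]
['top']
[ 0.0565  0.5509  0.0009 29.8637]
[ 0.0569  0.5508  0.0009 29.9964]
['side']
[1.    0.551 0.    0.   ]
[ 1.     0.551  0.    45.   ]
['top', 'side']
[ 1.0565  0.5509  0.0009 29.8637]
[ 1.0569  0.5508  0.0009 29.9964]
top 0.74 [0.4923 0.3218 0.106 ]
top 0.71 [0.3505 0.3682 0.106 ]
top 0.55 [0.5373 0.0013 0.106 ]
side 0.77 [0.3463 0.3101 0.106 ]
[array([0.4226, 0.4799, 0.53  ]), array([0.0093, 0.2248, 0.1217])] [array([ 0.0046, -0.0252, -0.0155]), array([0.0039, 0.0019, 0.0299])]
```

View pics/p.png

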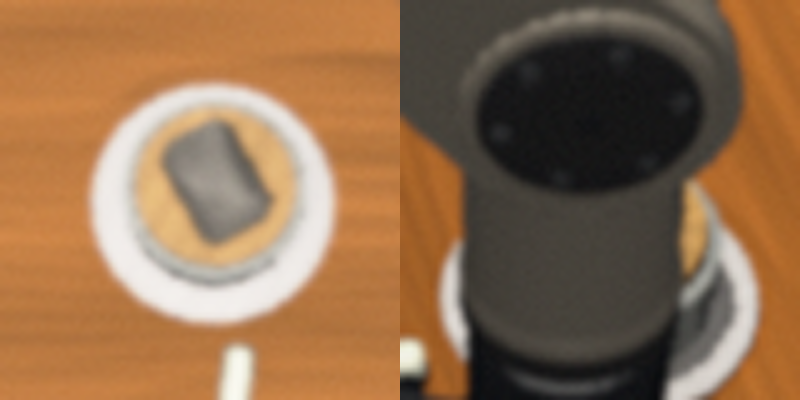

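The stone stands in the middle of the board (model fit (0.551, 0.001)), so the crest should be near (0.542, 0.001), and the network gives (0.537, 0.001). The side view is blocked by the arm. Now gripping the long stone at its middle.

```bash
python3 -m crank '[{"linear":[0.002,0.04,-0.004],"dr":[0,0,0],"hand":1},{"linear":[0.002,0.08,-0.004],"dr":[0,0,0],"hand":1},{"linear":[0.002,0.1,-0.004],"dr":[0,0,0],"hand":1},{"linear":[0.002,0.11,-0.004],"dr":[0,0,0],"hand":1},{"linear":[0.002,0.111,-0.004],"dr":[0,0,0],"hand":1},{"linear":[0.002,0.111,-0.004],"dr":[0,0,0],"hand":-1},{"linear":[0.002,0.111,-0.004],"dr":[0,0,0],"hand":-1},{"linear":[0.002,0.111,-0.004],"dr":[0,0,0],"hand":-1},{"linear":[0.002,0.111,-0.004],"dr":[0,0,0],"hand":-1},{"linear":[0.002,0.111,-0.004],"dr":[0,0,0],"hand":-1}]' 100; python3 -m crank '[{"linear":[0,0,0],"dr":[0,0,0],"hand":-1},{"linear":[0,0,0],"dr":[0,0,0],"hand":-1},{"linear":[0,0,0],"dr":[0,0,0],"hand":-1},{"linear":[0,-0.01,0],"dr":[0,0,0],"hand":-1},{"linear":[0,-0.02,0],"dr":[0,0,0],"hand":-1},{"linear":[0,-0.025,0],"dr":[0,0,0],"hand":-1},{"linear":[0,-0.025,0],"dr":[0,0,0],"hand":-1},{"linear":[0,-0.025,0],"dr":[0,0,0],"hand":-1},{"linear":[0,-0.025,0],"dr":[0,0,0],"hand":-1}]'
cat > feel.py <<'E'
from h import *
F=[];T=[]
for i in range(16):
    bot.read_camera("side");o=bot.get_obs();F.append(o["contact_force"]);T.append(o["torque"])
F=np.array(F);T=np.array(T);R=Ro.from_quat(np.roll(o["tool_rot"],-1)).as_matrix()
f=F.mean(0);t=T.mean(0);z=R[:,2];x=R[:,0]
# moment about jaw axis z from weight at s along tool x: (s x) x f
lev=np.cross(x,f)@z
print("F",f.round(3),"T",t.round(4),"sd",T.std(0).round(4),"T.z",(t@z).round(4),"T.x",(t@x).round(4),"s along tool x mm",(1000*(t@z)/lev).round(2),"tool x",x.round(3),"eef",o["eef_pos"].round(4),o["t"])
E
python3 feel.py
```

```text
t: 9.15
eef_pos: [0.4608, -0.2366, 0.0052]
tool_rot: [-0.596, 0.597, 0.38, -0.379]
contact_force: [-1.7, 0.8, 9.9]
gripper_width: 0.492
t: 9.9
eef_pos: [0.4595, -0.2361, 0.0281]
tool_rot: [0.596, -0.596, -0.38, 0.38]
contact_force: [0.1, 0.2, -5.7]
gripper_width: 0.492
F [ 0.06   0.154 -5.778] T [ 0.1251 -0.0477 -0.0034] sd [0.0205 0.0302 0.0383] T.z -0.1335 T.x 0.0096 s along tool x mm -23.11 tool x [0.422 0.906 0.   ] eef [ 0.4599 -0.2361  0.0283] 10.7
```

The weight reads 5.78 N and the balance point is about 23 mm along tool -x from the middle, within the stated ±34 mm. Setting down and regripping there.

```bash
python3 -m crank '[{"linear":[0,0.015,0],"dr":[0,0,0],"hand":-1},{"linear":[0,0.02,0],"dr":[0,0,0],"hand":-1},{"linear":[0,0.022,0],"dr":[0,0,0],"hand":-1},{"linear":[0,0.023,0],"dr":[0,0,0],"hand":-1},{"linear":[0,0.0235,0],"dr":[0,0,0],"hand":-1},{"linear":[0,0.024,0],"dr":[0,0,0],"hand":-1},{"linear":[0,0.0245,0],"dr":[0,0,0],"hand":-1},{"linear":[0,0.0245,0],"dr":[0,0,0],"hand":-1}]'; python3 -m crank '[{"linear":[0,0,0],"dr":[0,0,0],"hand":0.3},{"linear":[0,0,0],"dr":[0,0,0],"hand":0.4},{"linear":[0,0,0],"dr":[0,0,0],"hand":0.4},{"linear":[0,0,0],"dr":[0,0,0],"hand":0.4},{"linear":[-0.015,0,0],"dr":[0,0,0],"hand":0.4},{"linear":[-0.023,0,0],"dr":[0,0,0],"hand":0.4},{"linear":[-0.023,0,0],"dr":[0,0,0],"hand":0.4},{"linear":[-0.023,0,0],"dr":[0,0,0],"hand":0.4}]'
```

```text
t: 11.37
eef_pos: [0.459, -0.2357, 0.0052]
tool_rot: [0.597, -0.596, -0.379, 0.381]
contact_force: [-7.4, 4.0, 12.7]
gripper_width: 0.49
t: 12.03
eef_pos: [0.4499, -0.2575, 0.0037]
tool_rot: [-0.597, 0.597, 0.379, -0.379]
contact_force: [0.6, 0.1, 0.3]
gripper_width: 0.701
```

```bash
python3 -m crank '[{"linear":[0,0,0],"dr":[0,0,0],"hand":-1},{"linear":[0,0,0],"dr":[0,0,0],"hand":-1},{"linear":[0,0,0],"dr":[0,0,0],"hand":-1},{"linear":[0,0,0],"dr":[0,0,0],"hand":-1},{"linear":[0,0,0],"dr":[0,0,0],"hand":-1},{"linear":[0,-0.01,0],"dr":[0,0,0],"hand":-1},{"linear":[0,-0.03,0],"dr":[0,0,0],"hand":-1},{"linear":[0,-0.06,0],"dr":[0,0,0],"hand":-1},{"linear":[0,-0.06,0],"dr":[0,0,0],"hand":-1},{"linear":[0,-0.06,0],"dr":[0,0,0],"hand":-1}]' 100;python3 -m crank '[{"linear":[0,0,0],"dr":[0,0,0],"hand":-1},{"linear":[0,0,0],"dr":[0,0,0],"hand":-1},{"linear":[0,-0.05,0],"dr":[0,0,0],"hand":-1},{"linear":[0,-0.08,0],"dr":[0,0,0],"hand":-1},{"linear":[0,-0.08,0],"dr":[0,0,0],"hand":-1},{"linear":[0,-0.08,0],"dr":[0,0,0],"hand":-1},{"linear":[0,-0.08,0],"dr":[0,0,0],"hand":-1}]'; python3 feel.py;python3 -c "
from h import *
go(.541,.001,.16,155)"
```

```text
t: 12.87
eef_pos: [0.4511, -0.257, 0.065]
tool_rot: [-0.595, 0.597, 0.381, -0.379]
contact_force: [-0.2, 0.4, -5.4]
gripper_width: 0.492
t: 13.45
eef_pos: [0.4487, -0.2566, 0.1421]
tool_rot: [0.597, -0.595, -0.379, 0.38]
contact_force: [-0.3, 1.2, -6.1]
gripper_width: 0.494
F [ 0.14  -0.011 -5.845] T [ 0.0179 -0.0258 -0.0044] sd [0.0275 0.0291 0.04  ] T.z -0.0271 T.x -0.0158 s along tool x mm -4.64 tool x [ 0.423  0.906 -0.   ] eef [ 0.4502 -0.257   0.1439] 14.25
t 14.25 pos [ 0.4502 -0.257   0.1439] lin [ 0.2722 -0.0162  0.0267] dr [ 0.01  0.01 -0.  ] w 0.494
```

```bash
python3 -m crank '[{"linear":[0.04,-0.025,0],"dr":[0,0,0],"hand":-1},{"linear":[0.08,-0.025,0.005],"dr":[0,0,0],"hand":-1},{"linear":[0.12,-0.025,0.01],"dr":[0,0,0],"hand":-1},{"linear":[0.16,-0.025,0.015],"dr":[0,0,0],"hand":-1},{"linear":[0.2,-0.025,0.02],"dr":[0,0,0],"hand":-1},{"linear":[0.235,-0.025,0.025],"dr":[0,0,0],"hand":-1},{"linear":[0.265,-0.025,0.027],"dr":[0,0,0],"hand":-1},{"linear":[0.276,-0.025,0.027],"dr":[0,0,0],"hand":-1},{"linear":[0.276,-0.025,0.027],"dr":[0,0,0],"hand":-1},{"linear":[0.276,-0.025,0.027],"dr":[0,0,0],"hand":-1}]'; python3 -m crank '[{"linear":[0,0,0],"dr":[0,0,0],"hand":-1},{"linear":[0,0,0],"dr":[0,0,0],"hand":-1},{"linear":[0,0,0],"dr":[0,0,0],"hand":-1}]'; python3 feel.py
python3 - <<'E'
from h import *
go(.5425,.0045,.112,155)
im=bot.read_camera("side")
cv2.imwrite("pics/s5.png",cv2.resize(im[125:245,275:419],(720,600),interpolation=2))
E
```

```text
t: 15.08
eef_pos: [0.5422, 0.0048, 0.1686]
tool_rot: [-0.596, 0.596, 0.38, -0.381]
contact_force: [-0.4, -0.5, -5.4]
gripper_width: 0.492
t: 15.33
eef_pos: [0.5419, 0.003, 0.1687]
tool_rot: [-0.597, 0.597, 0.379, -0.38]
contact_force: [0.6, -0.2, -5.5]
gripper_width: 0.488
F [-0.008 -0.007 -5.797] T [ 0.0029 -0.0086  0.0023] sd [0.0237 0.0213 0.0251] T.z -0.0062 T.x -0.0066 s along tool x mm -1.07 tool x [0.422 0.906 0.   ] eef [0.5423 0.0046 0.1688] 16.1333
t 16.13 pos [0.5423 0.0046 0.1688] lin [-0.      0.0568 -0.0002] dr [0.   0.01 0.  ] w 0.494
```

View pics/s5.png

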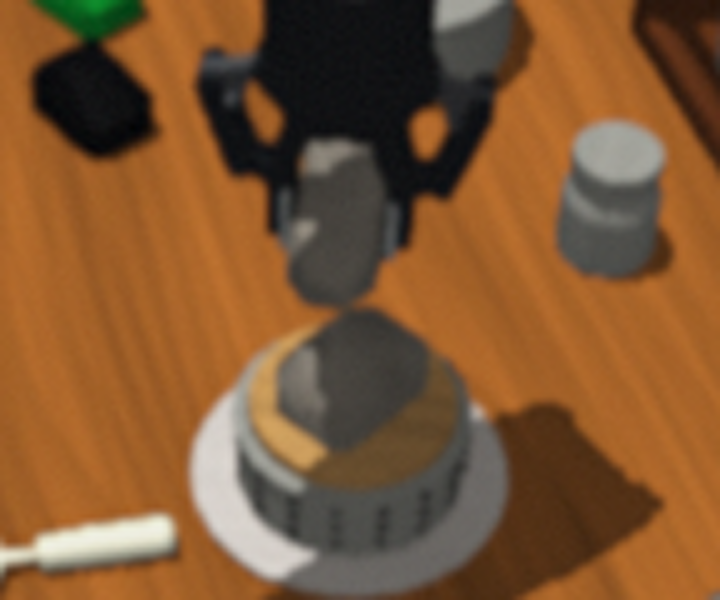

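The long stone hangs level in the jaws over the press and the squat stone stands in the middle of the board. The residual offset averages about -2 mm. I'll check the crest position with the side camera.

Run:
```python
from h import *
bot.read_camera("side")
m=mask("side","crest_stone_center",(.551,0),.085)
B=fit(CREST,{"side":m},(.551,0),.064)
a=np.array(B[0]);print(a,B[3]);print([b for b in B if b[3]<90][:1])
c=np.radians(a[3]);cr=a[1:3]+[.008*np.cos(c)+.004*np.sin(c),.008*np.sin(c)-.004*np.cos(c)];print(cr)
for r in bot.place_of("side","crest_stone_crest"): print(r["score"],at("side",r["xy"],.106))
```

```text
[7.32286743e-02 5.50978080e-01 2.17350859e-03 2.48208161e+01] (np.float64(0.07400783929446353), np.float64(0.5507665226456105), np.float64(0.002189110112635036), np.float64(25.729539204087587))
[(np.float64(0.07322867429159219), np.float64(0.5509780797449471), np.float64(0.0021735085854720938), np.float64(24.820816109278635))]
[0.55991821 0.00190126]
0.96 [0.54426469 0.00346476 0.106     ]
0.94 [0.34217489 0.30794223 0.106     ]
0.89 [0.46993021 0.25963858 0.106     ]
0.56 [0.47959697 0.34902333 0.106     ]
```

The network puts the crest at (0.544, 0.003) with score 0.96, on the -x side, consistent with all earlier estimates. The silhouette's 180° choice here is unreliable because the long stone partly hides the crest. The current xy is right, so I'm descending.

```bash
python3 -m crank '[{"linear":[0,0.02,0],"dr":[0,0,0],"hand":-1},{"linear":[0,0.035,0],"dr":[0,0,0],"hand":-1},{"linear":[0,0.045,0],"dr":[0,0,0],"hand":-1},{"linear":[0,0.05,0],"dr":[0,0,0],"hand":-1},{"linear":[0,0.053,0],"dr":[0,0,0],"hand":-1},{"linear":[0,0.055,0],"dr":[0,0,0],"hand":-1},{"linear":[0,0.055,0],"dr":[0,0,0],"hand":-1}]' | egrep 'eef|force'; for i in 1 2 3; do python3 -m crank '[{"linear":[0,0.0007,0],"dr":[0,0,0],"hand":-1},{"linear":[0,0.0007,0],"dr":[0,0,0],"hand":-1}]' | egrep 'eef|force'; done
```

```text
eef_pos: [0.5426, 0.0047, 0.114]
contact_force: [-1.1, 0.3, -4.9]
eef_pos: [0.5427, 0.0046, 0.1136]
contact_force: [-0.5, -0.4, -5.4]
eef_pos: [0.5424, 0.0046, 0.1126]
contact_force: [0.4, -0.6, -5.3]
eef_pos: [0.5423, 0.0046, 0.1117]
contact_force: [-0.5, -0.8, -4.4]
```

```bash
for i in 1 2 3; do python3 -m crank '[{"linear":[0,0.0004,0],"dr":[0,0,0],"hand":-1},{"linear":[0,0.0004,0],"dr":[0,0,0],"hand":-1}]' | egrep 'eef|force'; done; python3 feel.py
```

```text
eef_pos: [0.5423, 0.0046, 0.1113]
contact_force: [0.1, -0.7, -5.6]
eef_pos: [0.5422, 0.0046, 0.1108]
contact_force: [0.0, -0.1, -5.7]
eef_pos: [0.5422, 0.0046, 0.1104]
contact_force: [0.5, -0.4, -6.4]
F [-0.07   0.21  -5.759] T [0.0215 0.0008 0.0064] sd [0.0218 0.0351 0.0232] T.z -0.0192 T.x 0.0098 s along tool x mm -3.33 tool x [0.423 0.906 0.   ] eef [0.5423 0.0046 0.1105] 18.7167
```

```bash
for i in 1 2 3 4; do python3 -m crank '[{"linear":[0,0.0004,0],"dr":[0,0,0],"hand":-1},{"linear":[0,0.0004,0],"dr":[0,0,0],"hand":-1}]' | egrep 'eef|force'; done
```

```text
eef_pos: [0.5423, 0.0046, 0.1103]
contact_force: [-0.7, -0.8, -3.6]
eef_pos: [0.5424, 0.0046, 0.1103]
contact_force: [-2.5, -0.7, 3.1]
eef_pos: [0.5424, 0.0046, 0.1102]
contact_force: [-4.9, -0.6, 7.3]
eef_pos: [0.5424, 0.0046, 0.1102]
contact_force: [-5.6, -0.8, 11.4]
```

```bash
python3 -m crank '[{"linear":[0,-0.0006,0],"dr":[0,0,0],"hand":-1},{"linear":[0,-0.0008,0],"dr":[0,0,0],"hand":-1},{"linear":[0,-0.0008,0],"dr":[0,0,0],"hand":-1}]' 20 | egrep 'eef|force'; python3 -m crank '[{"linear":[0,0,0],"dr":[0,0,0],"hand":0.0},{"linear":[0,0,0],"dr":[0,0,0],"hand":0.04},{"linear":[0,0,0],"dr":[0,0,0],"hand":0.08},{"linear":[0,0,0],"dr":[0,0,0],"hand":0.12},{"linear":[0,0,0],"dr":[0,0,0],"hand":0.12},{"linear":[0,0,0],"dr":[0,0,0],"hand":0.12}]'
python3 - <<'E'
from h import *
im=bot.read_camera("side")
cv2.imwrite("pics/s6.png",cv2.resize(im[125:245,275:419],(720,600),interpolation=2))
E
```

```text
eef_pos: [0.5424, 0.0046, 0.1102]
contact_force: [-4.7, -1.0, 7.4]
t: 20.13
eef_pos: [0.5426, 0.0046, 0.1097]
tool_rot: [-0.596, 0.596, 0.38, -0.38]
contact_force: [1.4, -1.1, 0.0]
gripper_width: 0.56
```

View pics/s6.png

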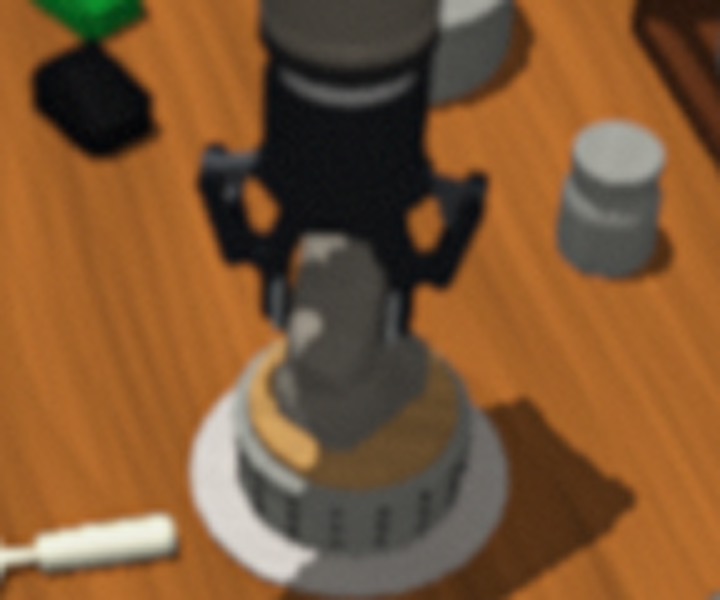

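The jaws are loose (force about 0) and the long stone sits level on the crest. Opening further and rising straight up.

```bash
python3 -m crank '[{"linear":[0,0,0],"dr":[0,0,0],"hand":0.3},{"linear":[0,0,0],"dr":[0,0,0],"hand":0.6},{"linear":[0,0,0],"dr":[0,0,0],"hand":0.6},{"linear":[0,0,0],"dr":[0,0,0],"hand":0.6},{"linear":[0,-0.01,0],"dr":[0,0,0],"hand":0.6},{"linear":[0,-0.03,0],"dr":[0,0,0],"hand":0.6},{"linear":[0,-0.06,0],"dr":[0,0,0],"hand":0.6},{"linear":[0,-0.1,0],"dr":[0,0,0],"hand":0.6},{"linear":[0,-0.14,0],"dr":[0,0,0],"hand":0.6},{"linear":[0,-0.14,0],"dr":[0,0,0],"hand":0.6}]'; python3 -m crank '[{"linear":[-0.04,-0.02,0],"dr":[0,0,0],"hand":0.6},{"linear":[-0.08,-0.04,0],"dr":[0,0,0],"hand":0.6},{"linear":[-0.12,-0.04,0.04],"dr":[0,0,0],"hand":0.6},{"linear":[-0.14,-0.04,0.1],"dr":[0,0,0],"hand":0.6},{"linear":[-0.14,-0.04,0.1],"dr":[0,0,0],"hand":0.6},{"linear":[-0.14,-0.04,0.1],"dr":[0,0,0],"hand":0.6}]'
python3 - <<'E'
from h import *
np.set_printoptions(precision=4,suppress=True)
a=[]
for c,(u,v) in(("top",(285,150)),("side",(305,150))):
    im=bot.read_camera(c);a.append(cv2.resize(im[v:v+80,u:u+80],(400,400),interpolation=2))
    for r in bot.place_of(c,"long_stone_center"): print(c,r["score"],at(c,r["xy"],.123))
    for b in fit(LONG,{c:mask(c,"long_stone_center",(.55,.025),.12)},(.55,.025),.106)[:1]: print(np.array(b))
cv2.imwrite("pics/fin.png",np.hstack(a))
E
```

```text
t: 21.02
eef_pos: [0.5466, 0.0057, 0.2585]
tool_rot: [-0.594, 0.599, 0.384, -0.376]
contact_force: [1.6, 0.0, 0.7]
gripper_width: 0.802
t: 21.52
eef_pos: [0.3856, -0.0807, 0.2893]
tool_rot: [0.597, -0.597, -0.377, 0.381]
contact_force: [0.0, 0.1, -0.6]
gripper_width: 0.8
top 0.63 [0.5557 0.0329 0.123 ]
[ 0.0672  0.5526  0.0288 64.2442]
side 0.61 [0.5537 0.0172 0.123 ]
side 0.6 [ 0.5455 -0.0104  0.123 ]
[ 0.078   0.5532  0.0285 64.7583]
```

View pics/fin.png

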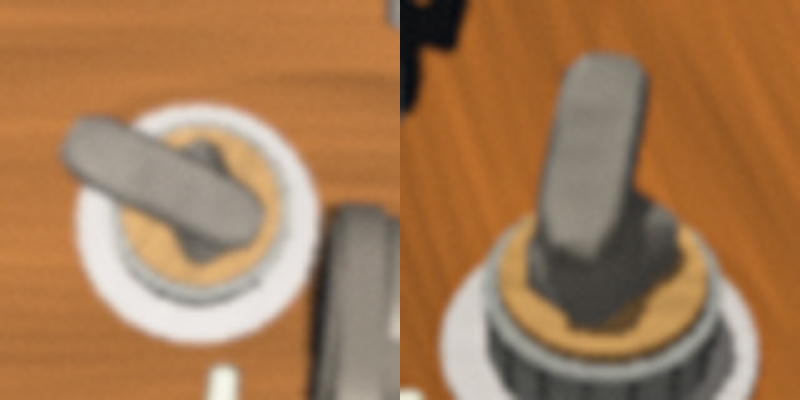

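Both views show the long stone level on the crest, and the level model fits both cameras at z = 0.106. Nothing else has moved and the arm is clear. Handing in.

```bash
python3 -c "
from station import bot
print(bot.get_obs()['t']);print(bot.hand_in())"
```

```text
21.8167
the job is handed in; nothing more can be done
None
```

I stood the squat stone on its foot in the middle of the board and let go. I then laid the long stone level across its crest, released it and handed in at 21.8 s of the 61 s allowed.

**Squat stone:** the silhouette fit after release put it at (0.551, 0.001), against a measured board centre of about (0.551, 0.000).

**Long stone:** I lifted it once at its middle to feel the balance, which read about 23 mm off towards one end. I set it down, regripped there, and the later readings put the balance point at about 25 mm. It was lowered slowly onto the crest; pressing at contact stayed under about 12 N.

**Last checks:** the side and top pictures both fit a level long stone at crest height (z = 0.106). Its balance point is within about 4 mm of the crest centre, and the patch reaches 14 mm each way. The gripper is clear. I saw nothing else disturbed, though I did not measure the bystanders again.

**Checks that disagreed:**
- **Balance point:** four readings put it between 23 and 28 mm from the middle.
- **Crest stone heading:** two silhouette fits after placing chose the opposite heading by 180°. I kept the original one because the earlier fit, the overlay and every crest detection agreed on it.
- **Long stone position:** the network's positions for it at the end were scattered by a few centimetres with low scores, so I went by the silhouette fits.

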